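Turn the cheese mould over in its draining cradle

ROBOT

A 6-joint arm with a two-finger parallel gripper is mounted at the origin on the work surface. World frame = base frame: x ahead of the robot, y to its left, z up, the work surface at z = 0. Lengths are in m, angles in rad, forces in N, time in s.
With the tool pointing down it reaches from about 0.25 to 0.775 m from the base axis. Payload 4 kg.
Tool frame: the origin (TCP) lies midway between the tips of the shut fingers; the grasp point (between the pads) lies 19 mm behind it; z points along the fingers, y is the direction in which the jaws open and shut (so a half turn about z gives the same grasp; the last joint's range is limited). The gripper opens to 94 mm and grips with 3 to 60 N. Pads are 16 mm wide; open, the fingers measure 119 mm over their backs; the gripper's body (75 mm by 177 mm) begins 78 mm behind the grasp point.
Start: joints at [1.063, 0.087, 1.371, -0, 1.684, -0.103], TCP at [0.217, 0.506, 0.206] pointing down, gripper open.
Joint ranges: [-3.1, 3.1], [-0.76, 2.03], [0.27, 2.55], [-1.08, 4.22], [0.17, 2.65], [-2.57, 2.57]. Speed limits (rad/s): [2.79, 2.79, 3.14, 3.14, 3.14, 3.14].

INTERFACE

Orientations are given as [roll, pitch, yaw] about the fixed x, y, z axes, in that order (R = Rz(yaw) Ry(pitch) Rx(roll)).
In Python, from bench import robot, cams gives the robot as it stands.
- The arm moves only by the tool step_arm, never from a script. Its argument "plan" is a list that holds one entry, the list of rows, each a list of 5 numbers: the shift along the world's x, y, z in mm, then the turn about the world's z in rad, then the opening in per cent of the stroke, from 0 (shut) to 100 (fully open). In form: [[[tx, ty, tz, turn, fingers], ...]]. A call has 1 to 8 rows; each row is the pose to reach, as a shift and turn from the pose commanded when the call began; what a row does not reach only later rows make up. A row lasts 1/12 s, in which the tool goes at most 41.7 mm and 7.16 degrees, less where a joint would pass 70% of its speed; a pose out of reach is approached as far as the arm can. A call with a gripper value outside its range is refused whole. The fingers move at their own pace and stop on an object; the grip force is fixed at half the most. Time passes only in rows, so rows that repeat a pose let the fingers close. It gives the time, the measured TCP pose, the force and the opening at its end, in the units of the state.
- robot.get_obs(): the state, without advancing time (a new reading comes with each control period).
- cams.snapshot(name): name is "scene" or "top" or "wrist"; returns a dict with "frame" (400x640x3 uint8, red, green, blue), "camera_matrix" (3x3 intrinsics, pixels), "origin" and "attitude" of the camera in the world; the wrist camera has in their place "T_tool_cam" (4x4, takes a point from camera to tool coordinates, whose origin is the TCP and whose axes are the flange's). Camera axes: x right, y down, z forward; pixel columns grow to the right and rows downward; lengths in m; the calibration is good to about 2 mm. The wrist camera is an equidistant fisheye: a pixel r from the principal point sees the ray r / f radians off the axis. A picture is of the moment at which its call begins: read the wrist's pose just before it. There is no depth.
- robot.close_job(): hands the job in, once; it reports no verdict.
The state is a dict: "time": time; "joint_positions": joint angles; "qvel": joint speeds; "joint_torque": joint torques, N m; "tool_pos": TCP position; "ee_rot": TCP orientation; "wrist_force": force on the tool from outside, world axes, zero at the start; "wrist_torque": the same for the moment, N m; "width": finger opening in m.
Only numpy, scipy, OpenCV 4.12 (cv2) and the standard library are available. Lean on these libraries where they do the work, as an engineer would, in place of code of your own. Each camera call takes 0.05 s, during which the arm holds its last target. There are 200 camera calls.

TASK

The longer of the two lidded cheese moulds has drained enough lid side up: turn it over in its own cradle, so that its loose lid lies down against the very slope of the cradle where its bottom rests now. Pinch the lid shut the whole way, set the mould back fully down in the middle of the V, let go, and leave the short mould alone.

Things in the scene. Friction and masses are not known exactly. Their poses are not given: they have to be found in the camera images.
- mould: The longer mould: steel box of set cheese, 60 (x) x 150 (y) x 40 (z) mm, 46 with its lid, 0.5 kg. Origin: centre of the outer bottom; z out through the mouth. At the start its z points 45 deg up and x 45 deg down, both roughly towards the robot's right (-y); bottom on the left-hand slope. Pinch lid and bottom together at mid-length, fingers pointing along x; a half turn about x puts the lid below.
- lid: The long mould's loose lid: white plate 60 (x) x 150 (y) x 6 (z) mm with rows of small drain holes, and a lip 7 mm deep inside the mould with 2 mm play; nothing but its weight holds it. 0.09 kg. Origin: centre of the plate's lower face, z outward; shut, it lies 40 mm up the mould's z axis, axes along the mould's.
- cradle: Fixed cradle: white drip tray 150 x 150 mm with two V-notched stands 8 mm thick at y = -58 and 58 mm, free for fingers between. Origin on the table below the V's lowest line, which runs along y at z = 105 mm; 45 deg slopes rise towards -x (57 mm long) and +x (43 mm); its x points roughly to the robot's right. The closed mould's centre sits at x -5, y 0, z 142 mm, before and after turning.
- small_mould: The short mould, a bystander of the same cross-section (60 by 46 mm) but only 90 mm long, sitting in the same way in its own shorter cradle. Origin at the centre of its bottom face.
Things that resemble listed ones, but are neither listed nor needed, are in the scene too. There is more than one size of the lid; the job needs the middle-sized.

How it is judged:
On the way:
1. the long mould is lifted clear of its cradle with the lid turned to face below level (z of mould in the frame of cradle above 0.189 m and angle between mould's own z axis and vertical above 1.74533 rad and contact force between each of mould, lid and cradle below 0.2 N), for 0.1 s.
At the end, for the whole second after the job is handed in: The long mould rests still in its own cradle, turned over: lid facing down at 45 degrees (within 12) against the slope where its bottom was, seated in the V within 12 mm and centred along it within 20 mm and 10 degrees, lid shut within 6 mm; the short mould is where it was (15 mm) (x of mould in the frame of cradle between -0.00069 and 0.02331 m and z of mould in the frame of cradle between 0.14674 and 0.17074 m and y of mould in the frame of cradle between -0.02 and 0.02 m and angle between mould's own z axis and vertical between 2.14675 and 2.56563 rad and angle between mould's own x axis and vertical between 2.14675 and 2.56563 rad and angle between the y axis of mould and the y axis of cradle, either way round below 0.174533 rad and z of lid in the frame of mould below 0.046 m and angle between the z axis of lid and the z axis of mould, either way round below 0.139626 rad and linear speed of each of mould, lid below 0.02 m/s and distance of small_mould from where it was at the start of the episode below 0.015 m); the robot touches nothing.
It fails at once if the lid of the long mould came open (8 mm or 10 degrees) (z of lid in the frame of mould above 0.048 m or angle between the z axis of lid and the z axis of mould, either way round above 0.174533 rad).
It fails at once if the short mould was disturbed (25 mm) (distance of small_mould from where it was at the start of the episode above 0.025 m).
It also fails if it takes over 45 s, if anything falls off the work surface, if the arm or the gripper's body presses on something with over 40 N, if the wrist force passes 120 N, or if a joint passes its speed limit or range.

## Working session

There is one attempt and no reset: what is moved stays moved. The work goes in short steps, Python scripts to look and compute and a tool call to move; the robot and the scene stay as the last step left them, time stands still between calls to the robot, and variables do not carry over. Pictures are saved under pics/ and viewed, about 8 in all and at most 12, crops included, and the job is handed in when it is done.

Besides the shell and the picture viewer there is one more tool, called after "Call:" as a command line: name --argument value ..., lists and objects as JSON in quotes. step_arm: Moves the arm, as the interface text tells. Its arguments: {"type":"object","properties":{"plan":{"type":"array"}},"required":["plan"]}

```bash
ls; mkdir -p pics; python3 - <<'E'
from bench import robot,cams
import cv2,numpy as np
print([a for a in dir(robot) if a[0]!='_'],[a for a in dir(cams) if a[0]!='_'])
print(robot.get_obs())
ims=[]
for n in ['scene','top','wrist']:
    s=cams.snapshot(n); cv2.imwrite(f'pics/{n}0.png',s['frame'][:,:,::-1])
    np.savez(f'pics/{n}0.npz',**s)
    print(n,{k:np.round(v,4).tolist() for k,v in s.items() if k!='frame'})
E
```

```text
pics
['IKError', 'close_job', 'get_obs'] ['snapshot']
{'time': 0.0, 'joint_positions': array([ 1.06289948e+00,  8.79660931e-02,  1.37221573e+00,  4.04062289e-05,
        1.68359239e+00, -1.03122141e-01]), 'qvel': array([-0.00037672, -0.00037085, -0.00063972, -0.0008268 , -0.00115953,
        0.0015943 ]), 'joint_torque': array([-2.40239751e-04, -3.40191078e+01, -3.02420640e+01,  7.17192516e-02,
        3.31877859e-02, -1.87406790e-04]), 'tool_pos': array([0.21633822, 0.50508582, 0.20431765]), 'ee_rot': array([-3.13942681e+00, -2.64515135e-04,  2.73682217e+00]), 'wrist_force': array([ 0.96922424, -0.32020558,  0.0683679 ]), 'wrist_torque': array([-0.00193844, -0.01223331,  0.02540381]), 'width': 0.09392390164582713}
scene {'camera_matrix': [[509.5615, 0.0, 314.7582], [0.0, 509.5615, 198.5861], [0.0, 0.0, 1.0]], 'origin': [1.2723, 0.1314, 0.6243], 'attitude': [-2.1576, -0.0223, 1.8025]}
top {'camera_matrix': [[429.9482, 0.0, 322.5381], [0.0, 429.9482, 190.2518], [0.0, 0.0, 1.0]], 'origin': [0.3582, -0.0603, 1.0106], 'attitude': [-2.9575, 0.0002, -1.552]}
wrist {'camera_matrix': [[309.7069, 0.0, 319.8427], [0.0, 309.7069, 193.2224], [0.0, 0.0, 1.0]], 'T_tool_cam': [[0.0011, -0.9725, -0.2328, 0.0676], [1.0, 0.001, 0.0004, 0.0012], [-0.0002, -0.2328, 0.9725, -0.1788], [0.0, 0.0, 0.0, 1.0]]}
```

View pics/scene0.png

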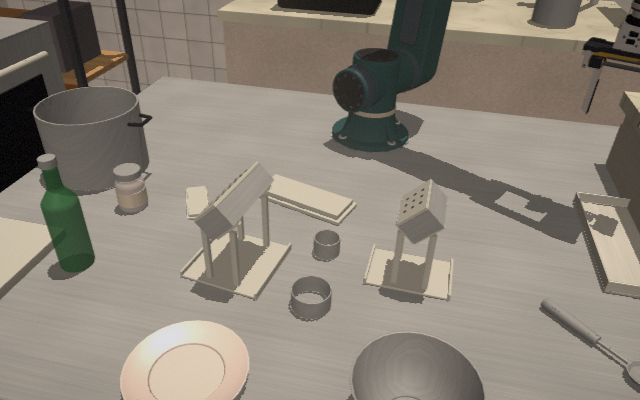

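View pics/top0.png

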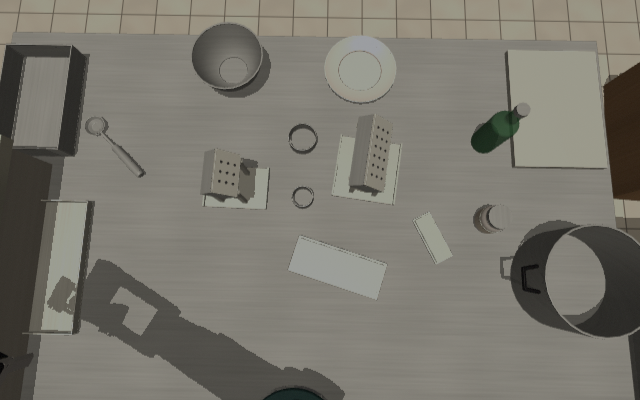

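The top view shows what could be mistaken for the target. The long mould with its holed lid is at about (372,152). The short mould is at (222,172). Spare lids lie flat on the table at (338,268) and (433,238). By the description the target is the one at (372,152), and I'll check that in a close crop.

```bash
python3 - <<'E'
import cv2
t=cv2.imread('pics/top0.png');s=cv2.imread('pics/scene0.png')
a=cv2.resize(t[100:215,325:415],None,fx=5,fy=5,interpolation=2)
b=cv2.resize(s[155:300,175:300],None,fx=4,fy=4,interpolation=2)[:575]
a=cv2.resize(a,(450,575));b=cv2.resize(b,(0,0),fx=.7,fy=1) if 0 else b[:,:350+0]
b=cv2.resize(s[155:300,178:295],(350,434),interpolation=2)
b=cv2.copyMakeBorder(b,0,575-434,0,0,0)
cv2.imwrite('pics/crop0.png',cv2.hconcat([a,b]))
E
```

```text
(no output)
```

View pics/crop0.png

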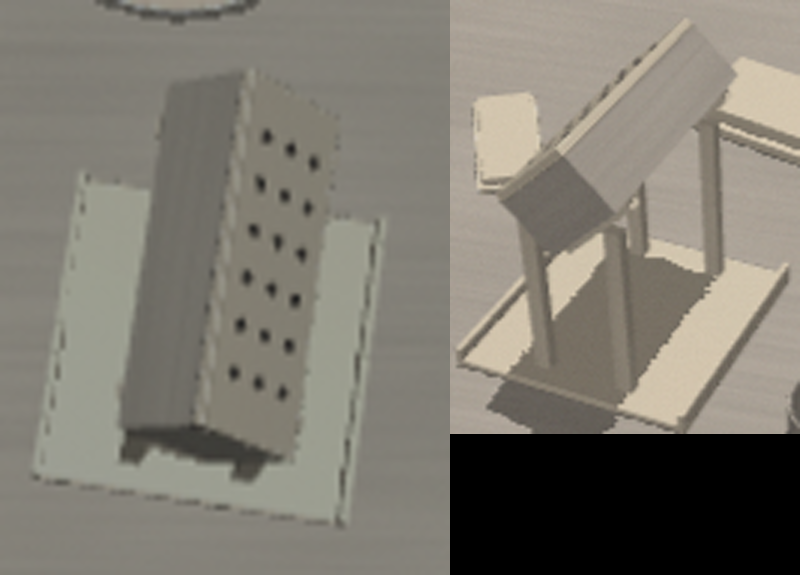

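```bash
cat > h.py <<'E'
import numpy as np
from scipy.spatial.transform import Rotation as R
def hit(s,px,z):
    """world points where the pixel rays meet the plane z"""
    px=np.atleast_2d(px).astype(float); K=s['camera_matrix']
    d=np.c_[(px-K[:2,2])/K[0,0],np.ones(len(px))]@R.from_euler('xyz',s['attitude']).as_matrix().T
    o=s['origin']; return o+d*((z-o[2])/d[:,2])[:,None]
def proj(s,P):
    c=(np.atleast_2d(P)-s['origin'])@R.from_euler('xyz',s['attitude']).as_matrix(); K=s['camera_matrix']
    return c[:,:2]/c[:,2:]*K[0,0]+K[:2,2]
E
python3 - <<'E'
from h import *
s=np.load('pics/top0.npz'); q=np.load('pics/scene0.npz')
c=lambda L:np.array(L)/5+[325,100]
d=lambda L:(np.array(L)-[450,0])*[117/350,145/434]+[178,155]
np.set_printoptions(precision=4,suppress=True)
def seg(n,s,p,z):
    a=hit(s,p,z); m=a[:2].mean(0); v=a[0]-a[1]; print(n,m[:2],'len',np.linalg.norm(v),'dir',np.degrees(np.arctan2(v[1],v[0])))
seg('top',s,c([(252,70),(200,428)]),.1795)
seg('left',s,c([(170,85),(122,428)]),.147)
seg('right',s,c([(340,115),(293,460)]),.137)
t=hit(s,c([(82,172),(383,220),(342,522),(35,478)]),.008); print('tray',t[:,:2],t.mean(0))
seg('scene top',q,d([(570,152),(688,20)]),.1795)
seg('scene low left',q,d([(500,195),(688,20)]),.1795)
seg('scene left(-?)',q,d([(612,212),(735,73)]),.147)
E
```

```text
top [ 0.5982 -0.1512] len 0.1502917328486209 dir -8.045623085381138
left [ 0.6036 -0.1215] len 0.14915846958373333 dir -7.382566258402502
right [ 0.5944 -0.1937] len 0.1511950961538875 dir -8.01426950257555
tray [[ 0.6837 -0.0998]
 [ 0.6623 -0.2458]
 [ 0.514  -0.2242]
 [ 0.5324 -0.0792]] [ 0.5981 -0.1623  0.008 ]
scene top [ 0.604 -0.144] len 0.14674820997446017 dir -5.578446513877757
scene low left [ 0.6258 -0.1534] len 0.19263131578985676 dir -9.866891652778406
scene left(-?) [ 0.6047 -0.1194] len 0.15059573959641354 dir -7.9214249993395285
```

The crop confirms it: the holed lid faces right (-y) at 45°, and all three measured edges come out at 149–151 mm long. That puts the cradle at about (0.598, -0.162) with its V line at -8°.

The tool can only yaw, so the roll has to come from three things: pinching the edges, using the stands as a pivot, and a half yaw.

Call:
step_arm --plan '[[[40, -60, 80, 0.1, 100], [80, -120, 90, 0.2, 100], [383, -663, 94, 0.265, 100], [383, -663, 94, 0.265, 100], [383, -663, 94, 0.265, 100], [383, -663, 94, 0.265, 100], [383, -663, 94, 0.265, 100], [383, -663, 94, 0.265, 100]]]'

```text
time: 0.82
tool_pos: [0.3765, 0.2328, 0.271]
ee_rot: [3.141, 0.0, 3.002]
wrist_force: [0.0, 0.4, -0.1]
width: 0.094
```

Call:
step_arm --plan '[[[150, -263, 0, 0, 100], [150, -263, 0, 0, 100], [150, -263, 0, 0, 100], [150, -263, 0, 0, 100], [150, -263, 0, 0, 100], [150, -263, 0, 0, 100], [150, -263, 0, 0, 100], [150, -263, 0, 0, 100]]]'

```text
time: 1.48
tool_pos: [0.5277, -0.0333, 0.2694]
ee_rot: [-3.14, -0.001, 2.996]
wrist_force: [-0.9, -0.5, 0.7]
width: 0.0943
```

Call:
step_arm --plan '[[[71, -124, -20, 0.004, 100], [71, -124, -20, 0.004, 100], [71, -124, -20, 0.004, 100], [71, -124, -20, 0.004, 100], [71, -124, -20, 0.004, 100], [71, -124, -20, 0.004, 100]]]'

```text
time: 1.98
tool_pos: [0.597, -0.1524, 0.2496]
ee_rot: [3.14, -0.003, 3.005]
wrist_force: [-0.4, 0.9, 0.3]
width: 0.0939
```

```bash
python3 - <<'E'
from bench import robot,cams
import cv2
o=robot.get_obs();print(o['tool_pos'],o['ee_rot'],o['wrist_force'])
f=cams.snapshot('wrist')['frame'][:,:,::-1]; g=cams.snapshot('scene')['frame'][:,:,::-1]
cv2.imwrite('pics/w1.png',cv2.hconcat([cv2.resize(f,(480,300)),cv2.resize(g[60:310,130:397],(320,300))]))
E
```

```text
[ 0.5969573  -0.15238872  0.24959583] [ 3.14015276e+00 -2.96606379e-03  3.00469889e+00] [-0.42566657  0.90058747  0.32919796]
```

View pics/w1.png

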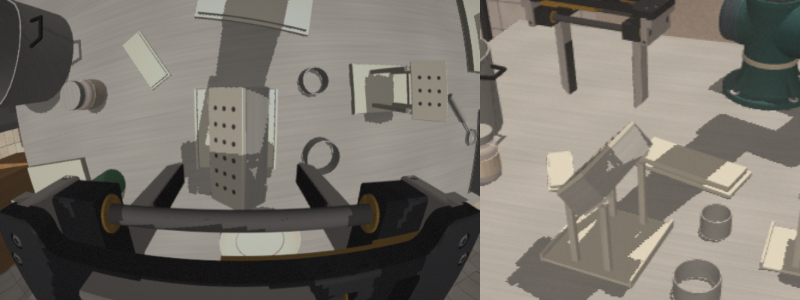

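Call:
step_arm --plan '[[[0, 0, -40, 0, 100], [0, 0, -80, 0, 100], [0, 0, -100, 0, 100], [0, 0, -121, 0, 100], [0, 0, -121, 0, 100], [0, 0, -121, 0, 100]]]'

```text
time: 2.58
tool_pos: [0.5964, -0.1506, 0.13]
ee_rot: [3.141, -0.002, 3.008]
wrist_force: [0.0, -0.2, 0.7]
width: 0.0939
```

```bash
python3 -c "
from bench import robot
print(robot.get_obs())"
```

```text
{'time': 2.5833, 'joint_positions': array([-3.39683870e-01,  2.57741228e-01,  1.32397314e+00,  3.25968866e-04,
        1.56153449e+00, -1.77655008e+00]), 'qvel': array([-0.00583767, -0.02090667, -0.06829153, -0.00255956,  0.00068319,
       -0.00272935]), 'joint_torque': array([-3.42044130e-02, -3.89248788e+01, -2.81200469e+01, -2.97775213e-02,
        7.67398160e-02,  2.21805087e-03]), 'tool_pos': array([ 0.59643497, -0.15061759,  0.12998349]), 'ee_rot': array([ 3.14093521e+00, -1.55468224e-03,  3.00765976e+00]), 'wrist_force': array([ 0.02827655, -0.19586059,  0.711039  ]), 'wrist_torque': array([ 0.03306689, -0.02017225, -0.00484686]), 'width': 0.09389956853240074}
```

Call:
step_arm --plan '[[[2.5, -6.5, -2, -0.005, 100], [2.5, -6.5, -2, -0.005, 85], [2.5, -6.5, -2, -0.005, 50], [2.5, -6.5, -2, -0.005, 50], [2.5, -6.5, -2, -0.005, 50], [2.5, -6.5, -2, -0.005, 50]]]'

```text
time: 3.08
tool_pos: [0.6015, -0.1552, 0.131]
ee_rot: [3.135, 0.004, 3.003]
wrist_force: [0.0, 9.4, 5.5]
width: 0.0712
```

Call:
step_arm --plan '[[[0, 0, 0, 0, 50], [0, 0, 0, 0, 50], [0, 0, 0, 0, 50]]]'

```text
time: 3.33
tool_pos: [0.6015, -0.1552, 0.131]
ee_rot: [3.135, 0.004, 3.003]
wrist_force: [0.7, 8.6, 5.5]
width: 0.0712
```

```bash
python3 - <<'E'
from bench import robot,cams
import cv2
f=cams.snapshot('wrist')['frame'][:,:,::-1]; g=cams.snapshot('scene')['frame'][:,:,::-1]
o=robot.get_obs();print(o['tool_pos'],o['ee_rot'],o['wrist_force'],o['width'])
cv2.imwrite('pics/w2.png',cv2.hconcat([cv2.resize(f[100:300,200:460],(390,300)),cv2.resize(g[100:300,150:350],(400,400))[:300]]))
E
```

```text
[ 0.60147623 -0.15515696  0.1309689 ] [3.13532008 0.0042636  3.00322471] [0.19084764 9.24093412 5.03241817] 0.07112759831583593
```

View pics/w2.png

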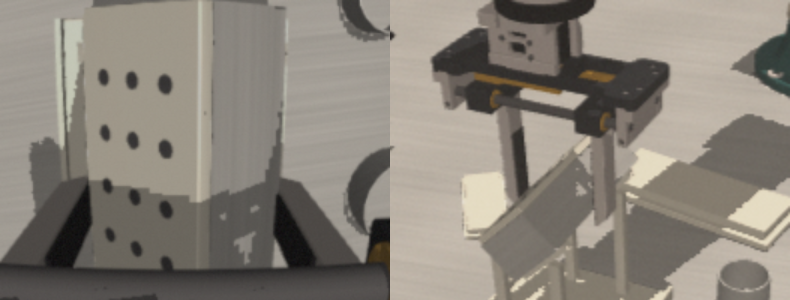

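Call:
step_arm --plan '[[[0, 0, 8, 0, 45], [0, 0, 16, 0, 45], [0, 0, 28, 0, 45], [0, 0, 40, 0, 45], [0, 0, 52, 0, 45], [0, 0, 52, 0, 45], [0, 0, 52, 0, 45], [0, 0, 52, 0, 45]]]'

```text
time: 4.1
tool_pos: [0.5995, -0.159, 0.1798]
ee_rot: [3.141, -0.0, 3.001]
wrist_force: [-0.2, -0.1, -4.8]
width: 0.0712
```

```bash
python3 - <<'E'
from bench import robot,cams
import cv2
f=cams.snapshot('wrist')['frame'][:,:,::-1]; g=cams.snapshot('scene')['frame'][:,:,::-1]
o=robot.get_obs();print(o['tool_pos'],o['ee_rot'],o['wrist_force'],o['width'])
cv2.imwrite('pics/w3.png',cv2.hconcat([cv2.resize(f[100:300,200:460],(390,300)),cv2.resize(g[80:280,150:350],(400,400))[:300]]))
E
```

```text
[ 0.59919556 -0.15874239  0.17890808] [ 3.14108424e+00 -1.98756314e-03  3.00069781e+00] [ 0.22431305  0.51448296 -4.9658944 ] 0.07127940892160001
```

View pics/w3.png

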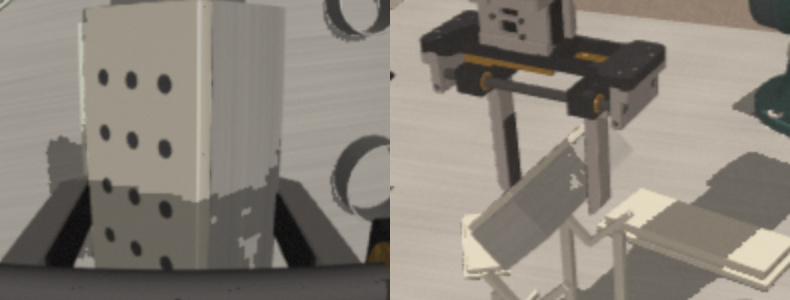

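The mould hangs level, still at about 45°, with the jaws on its left and right edges at 71 mm. Next I carry it out past the right-hand stand. The bottom face near the left edge can then be pressed on that stand's tips, which rolls the mould until lid and bottom lie flat on the pads.

Call:
step_arm --plan '[[[-3, -21, 5, 0, 45], [-6, -42, 5, 0, 45], [-9, -64, 5, 0, 45], [-9, -64, 5, 0, 45], [-9, -64, -10, 0, 45], [-9, -64, -28, 0, 45], [-9, -64, -42, 0, 45], [-9, -64, -42, 0, 45]]]'

```text
time: 4.87
tool_pos: [0.5882, -0.2214, 0.1327]
ee_rot: [3.138, -0.009, 3.001]
wrist_force: [-1.1, 0.3, -6.2]
width: 0.071
```

```bash
python3 - <<'E'
from bench import robot,cams
import cv2
g=cams.snapshot('scene')['frame'][:,:,::-1]
o=robot.get_obs();print(o['tool_pos'],o['ee_rot'],o['wrist_force'],o['width'])
cv2.imwrite('pics/w4.png',cv2.resize(g[80:280,110:310],(600,600),interpolation=2))
E
```

```text
[ 0.58900843 -0.22171129  0.1347587 ] [ 3.13925136 -0.0063703   3.00092435] [ 0.1155686  -0.34745402 -5.50451222] 0.07104091699585478
```

View pics/w4.png

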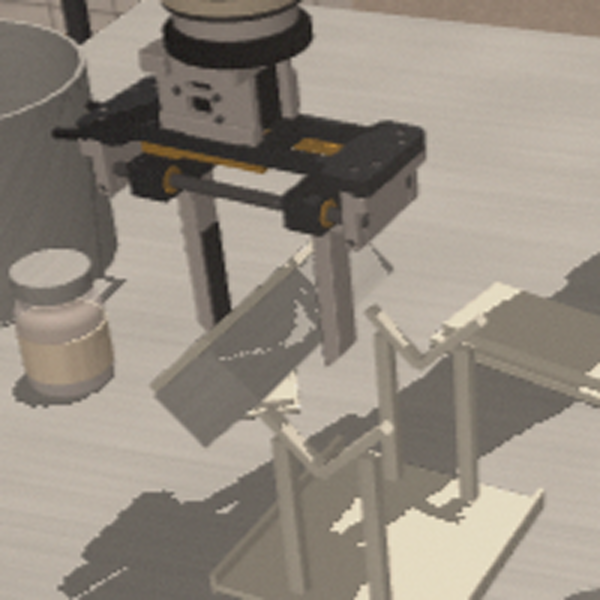

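Call:
step_arm --plan '[[[0, 0, -8, 0, 40], [0, 0, -14, 0, 40], [0, 0, -20, 0, 40], [0, 0, -25, 0, 40], [0, 0, -25, 0, 40]]]'

```text
time: 5.33
tool_pos: [0.5923, -0.2258, 0.1181]
ee_rot: [-3.136, 0.007, 3.0]
wrist_force: [-1.7, -3.2, 6.2]
width: 0.0707
```

Call:
step_arm --plan '[[[0, 0, -6, 0, 40], [0, 0, -12, 0, 40], [0, 0, -12, 0, 40]]]'

```text
time: 5.58
tool_pos: [0.5934, -0.2271, 0.1067]
ee_rot: [-3.134, 0.011, 2.999]
wrist_force: [0.2, -6.1, 5.9]
width: 0.0689
```

Call:
step_arm --plan '[[[0, 0, -6, 0, 40], [0, 0, -12, 0, 40], [0, 0, -12, 0, 40]]]'

```text
time: 5.83
tool_pos: [0.5931, -0.2269, 0.093]
ee_rot: [-3.134, 0.009, 2.999]
wrist_force: [1.5, -7.4, 1.0]
width: 0.0644
```

Call:
step_arm --plan '[[[0, 0, -6, 0, 40], [0, 0, -12, 0, 40], [0, 0, -12, 0, 40]]]'

```text
time: 6.08
tool_pos: [0.5899, -0.2222, 0.0755]
ee_rot: [3.14, -0.002, 3.001]
wrist_force: [-1.0, 0.7, -4.9]
width: 0.0625
```

```bash
cat > look.py <<'E'
import sys,cv2
from bench import robot,cams
n,x,y=sys.argv[1],int(sys.argv[2]),int(sys.argv[3])
g=cams.snapshot('scene')['frame'][:,:,::-1];t=cams.snapshot('wrist')['frame'][:,:,::-1]
o=robot.get_obs();print(o['tool_pos'].round(4),o['ee_rot'].round(3),o['wrist_force'].round(1),o['width'].round(4),o['time'])
cv2.imwrite(f'pics/{n}.png',cv2.hconcat([cv2.resize(g[y:y+200,x:x+160],(440,550),interpolation=2),cv2.copyMakeBorder(cv2.resize(t[100:300,200:440],(360,300)),0,250,0,0,0)]))
E
python3 look.py w5 120 90
```

```text
Traceback (most recent call last):
  File "look.py", line 5, in <module>
    o=robot.get_obs();print(o['tool_pos'].round(4),o['ee_rot'].round(3),o['wrist_force'].round(1),o['width'].round(4),o['time'])
                                                                                                  ^^^^^^^^^^^^^^^^
AttributeError: 'float' object has no attribute 'round'
```

```bash
sed -i "s/o\['width'\].round(4)/round(o['width'],4)/" look.py
python3 look.py w5 120 90
```

```text
[ 0.5905 -0.2223  0.0763] [ 3.141e+00 -1.000e-03  3.001e+00] [-0.4  0.3 -4.9] 0.0625 6.2833
```

View pics/w5.png

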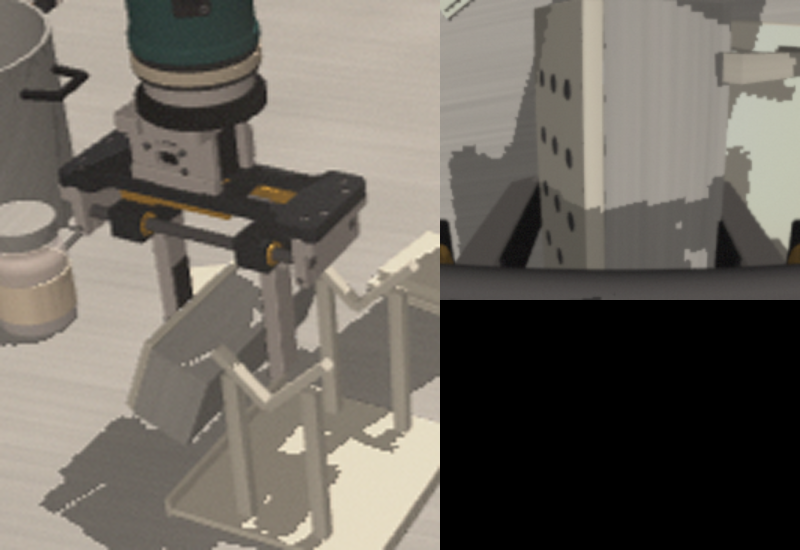

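The mould has turned to about 65° and slipped under the tip, still pinched, with 5 N of weight on the wrist. I'll move out, lift, and finish by pressing the underside next to its lowest edge onto the same tip.

Call:
step_arm --plan '[[[-2, -15, 0, 0, 35], [-2, -15, 0, 0, 35], [-2, -15, 30, 0, 35], [-2, -15, 60, 0, 35], [-2, -15, 90, 0, 35], [-2, -15, 94, 0, 35], [1, 5, 94, 0, 35], [4, 26, 94, 0, 35]]]'

```text
time: 6.95
tool_pos: [0.5948, -0.1979, 0.171]
ee_rot: [-3.141, 0.001, 2.998]
wrist_force: [0.2, 1.0, -5.7]
width: 0.0625
```

Call:
step_arm --plan '[[[0, 0, 0, 0, 35], [0, 0, 0, 0, 35], [0, 0, 0, 0, 35]]]'

```text
time: 7.2
tool_pos: [0.5943, -0.1971, 0.1697]
ee_rot: [-3.141, -0.002, 3.001]
wrist_force: [0.4, 0.5, -4.4]
width: 0.0627
```

```bash
python3 look.py w6 120 60
```

```text
[ 0.5943 -0.1975  0.1702] [-3.142e+00 -1.000e-03  3.000e+00] [ 0.1  0.5 -3.4] 0.0624 7.3
```

View pics/w6.png

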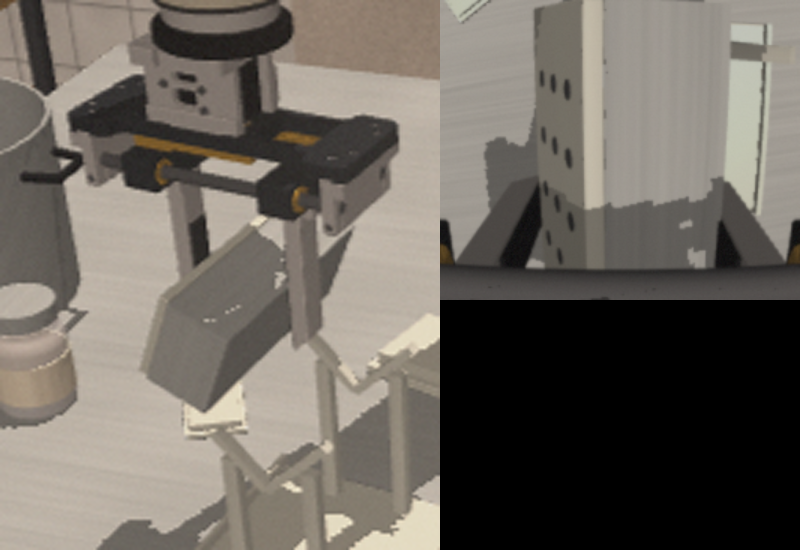

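Call:
step_arm --plan '[[[0, 3, -8, 0, 35], [0, 3, -16, 0, 35], [0, 3, -22, 0, 35], [0, 3, -28, 0, 35], [0, 3, -28, 0, 35]]]'

```text
time: 7.72
tool_pos: [0.5944, -0.1942, 0.1433]
ee_rot: [-3.141, -0.0, 3.0]
wrist_force: [-0.8, 0.3, -0.3]
width: 0.0616
```

Call:
step_arm --plan '[[[0, 0, -5, 0, 35], [0, 0, -10, 0, 35], [0, 0, -10, 0, 35]]]'

```text
time: 7.97
tool_pos: [0.5953, -0.1949, 0.134]
ee_rot: [-3.14, 0.003, 3.0]
wrist_force: [0.1, -1.9, -2.2]
width: 0.0469
```

Snapped flat: the width is 46.9 mm, so lid and bottom are pinched face to face. I'll lift and make the half yaw.

Call:
step_arm --plan '[[[0, 0, 15, 0, 35], [0, 0, 40, 0, 35], [0, 5, 75, 0, 35], [0, 10, 75, -0.12, 35], [0, 20, 75, -0.24, 35], [0, 30, 75, -0.36, 35], [0, 35, 75, -0.48, 35], [0, 35, 75, -0.6, 35]]]'

```text
time: 8.63
tool_pos: [0.5944, -0.1571, 0.2065]
ee_rot: [3.141, -0.003, 2.397]
wrist_force: [0.7, 0.3, -4.6]
width: 0.0456
```

Call:
step_arm --plan '[[[0, 0, 0, -0.12, 35], [0, 0, 0, -0.24, 35], [0, 0, 0, -0.36, 35], [0, 0, 0, -0.48, 35], [0, 0, 0, -0.6, 35], [0, 0, 0, -0.72, 35], [0, 0, 0, -0.84, 35], [0, 0, 0, -0.96, 35]]]'

```text
time: 9.3
tool_pos: [0.5943, -0.1584, 0.2062]
ee_rot: [-3.139, -0.001, 1.435]
wrist_force: [-0.7, 0.9, -5.1]
width: 0.0459
```

Call:
step_arm --plan '[[[0, 0, 0, -0.12, 35], [0, 0, 0, -0.24, 35], [0, 0, 0, -0.36, 35], [0, 0, 0, -0.48, 35], [0, 0, 0, -0.6, 35], [0, 0, 0, -0.72, 35], [0, 0, 0, -0.84, 35], [0, 0, 0, -0.96, 35]]]'

```text
time: 9.97
tool_pos: [0.5944, -0.1584, 0.2062]
ee_rot: [-3.139, 0.001, 0.475]
wrist_force: [0.7, -0.2, -4.6]
width: 0.0455
```

Call:
step_arm --plan '[[[1, -1, 0, -0.12, 35], [2, -2, 0, -0.24, 35], [4, -4, 0, -0.36, 35], [4, -4, 0, -0.48, 35], [4, -4, 0, -0.6, 35], [4, -4, 0, -0.615, 35], [4, -4, 0, -0.615, 35]]]'

```text
time: 10.55
tool_pos: [0.5984, -0.1625, 0.2067]
ee_rot: [-3.141, 0.002, -0.132]
wrist_force: [-0.2, -0.9, -4.7]
width: 0.0457
```

```bash
python3 look.py w7 150 60
```

```text
[ 0.5986 -0.1626  0.2073] [-3.141e+00  1.000e-03 -1.320e-01] [-0.4  0.  -4.5] 0.0462 10.65
```

View pics/w7.png

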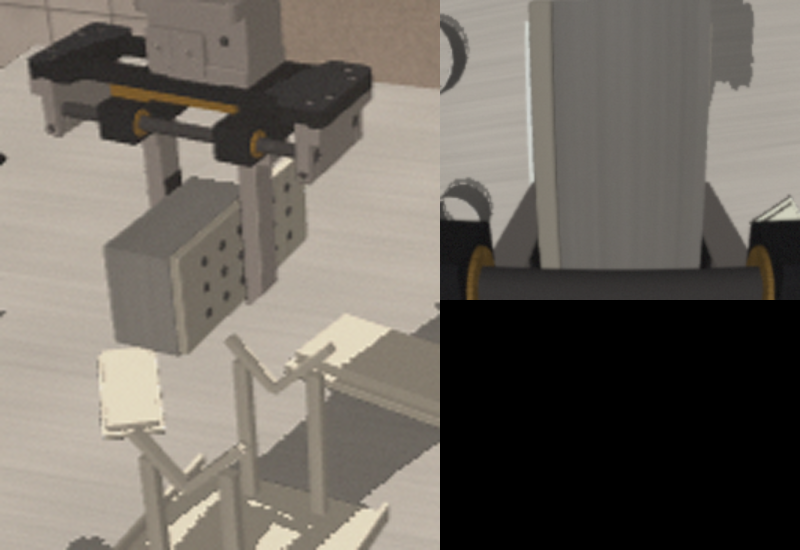

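```bash
python3 - <<'E'
from h import *
q=np.load('pics/scene0.npz')
px=lambda u,v:[150+u*160/440,60+v*200/550]
t=np.array([.5985,-.1626]);xd=np.array([-.139,-.99]);yd=np.array([.99,-.139])
for n,p,a,z0 in [('lidlow',px(183,352),-23,.19),('botlow',px(118,340),23,.19),('lidtop',px(173,263),-23,.25),('bottop',px(107,247),23,.25)]:
    for z in np.arange(z0-.03,z0+.02,.01):
        h=hit(q,p,z)[0,:2]-t; print(n,round(z,3),'r %.1f y %.1f'%(1e3*h@xd,1e3*h@yd))
E
```

```text
lidlow 0.16 r 22.9 y 6.9
lidlow 0.17 r 14.1 y 20.2
lidlow 0.18 r 5.3 y 33.6
lidlow 0.19 r -3.4 y 46.9
lidlow 0.2 r -12.2 y 60.3
botlow 0.16 r 66.7 y 10.7
botlow 0.17 r 57.0 y 23.9
botlow 0.18 r 47.3 y 37.2
botlow 0.19 r 37.5 y 50.4
botlow 0.2 r 27.8 y 63.7
lidtop 0.22 r 25.6 y 4.0
lidtop 0.23 r 15.4 y 19.4
lidtop 0.24 r 5.3 y 34.8
lidtop 0.25 r -4.9 y 50.2
lidtop 0.26 r -15.0 y 65.6
lidtop 0.27 r -25.2 y 81.0
bottop 0.22 r 71.9 y 2.5
bottop 0.23 r 60.6 y 18.0
bottop 0.24 r 49.3 y 33.4
bottop 0.25 r 38.0 y 48.8
bottop 0.26 r 26.7 y 64.2
bottop 0.27 r 15.4 y 79.7
```

The lid now faces left (+y) and is shut, pinched at mid-length, with the fingertips level with the mould's lower edge. Next I lower it into the V upright.

Call:
step_arm --plan '[[[0, 0, -30, 0, 35], [0, 0, -55, 0, 35], [0, 0, -66, 0, 35], [0, 0, -72, 0, 35], [0, 0, -76, 0, 35], [0, 0, -80, 0, 35], [0, 0, -80, 0, 35]]]'

```text
time: 11.23
tool_pos: [0.5995, -0.1627, 0.1294]
ee_rot: [-3.141, -0.002, -0.134]
wrist_force: [-0.5, 0.8, -4.3]
width: 0.0457
```

Call:
step_arm --plan '[[[0, 0, -3, 0, 35], [0, 0, -5, 0, 35], [0, 0, -5, 0, 35]]]'

```text
time: 11.48
tool_pos: [0.6004, -0.162, 0.1276]
ee_rot: [-3.141, -0.006, -0.134]
wrist_force: [-1.8, 4.1, 5.2]
width: 0.0456
```

Call:
step_arm --plan '[[[0, 0, 0, 0, 50], [0, 0, 1, 0, 52], [0, 0, 1, 0, 53], [0, 0, 15, 0, 53], [0, 0, 32, 0, 53], [0, 0, 45, 0, 53], [0, 0, 51, 0, 53], [0, 0, 51, 0, 53]]]'

```text
time: 12.15
tool_pos: [0.5999, -0.1634, 0.1766]
ee_rot: [3.141, -0.005, -0.134]
wrist_force: [0.7, 1.4, 1.4]
width: 0.0502
```

```bash
python3 look.py w8 150 70
```

```text
[ 0.5989 -0.1631  0.1743] [ 3.141e+00 -1.000e-03 -1.340e-01] [0.2 0.3 0.7] 0.0502 12.25
```

View pics/w8.png

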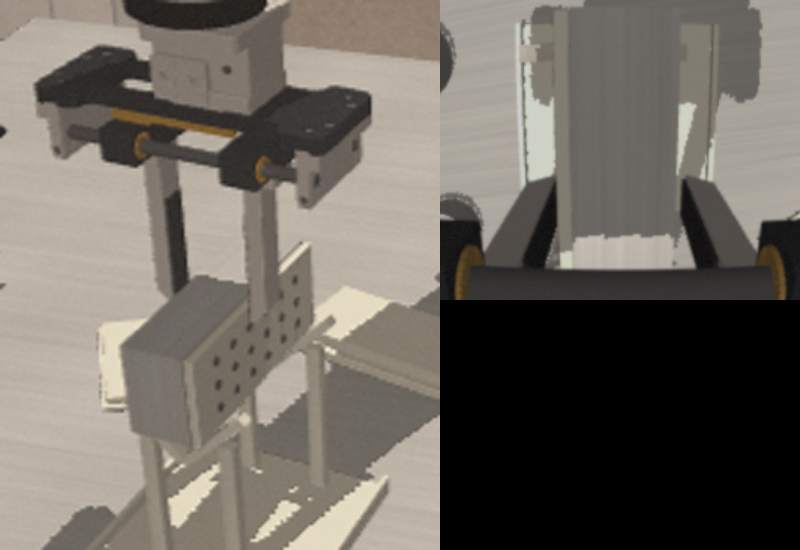

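The mould stands upright in the V, lid left and shut, with the fingertips caging its top 14 mm. I'll tip it left in stages, opening the jaws as it leans.

Call:
step_arm --plan '[[[0.5, 3.5, 1, 0, 53], [1, 7, 1, 0, 53], [1, 7, 0, 0, 54], [1.5, 9, -3, 0, 55], [1.5, 10.5, -6, 0, 57], [1.5, 10.5, -6, 0, 57], [1.5, 10.5, -6, 0, 57]]]'

```text
time: 12.83
tool_pos: [0.6005, -0.1542, 0.1686]
ee_rot: [3.138, -0.002, -0.135]
wrist_force: [0.3, -5.3, 2.9]
width: 0.0538
```

```bash
python3 -c "
from bench import robot
o=robot.get_obs();print(o['tool_pos'],o['wrist_force'],o['width'])"
```

```text
[ 0.60047718 -0.1542194   0.16855007] [ 0.29226798 -5.33018922  2.92511781] 0.053801079159290006
```

Call:
step_arm --plan '[[[0.3, 1.5, -3, 0, 59], [0.4, 2.5, -6, 0, 61], [0.4, 3, -10, 0, 63], [0.4, 3, -10, 0, 63], [0.4, 3, -13, 0, 66], [0.4, 3, -17, 0, 69], [0.4, 3, -17, 0, 69], [0.4, 3, -17, 0, 69]]]'

```text
time: 13.5
tool_pos: [0.6004, -0.1496, 0.1503]
ee_rot: [3.141, 0.001, -0.134]
wrist_force: [-0.7, -5.0, 0.7]
width: 0.065
```

Call:
step_arm --plan '[[[0, 0, -4, 0, 73], [0, -1, -8, 0, 76], [0, -1, -8, 0, 76], [0, -1, -8, 0, 76]]]'

```text
time: 13.83
tool_pos: [0.6, -0.1491, 0.1415]
ee_rot: [-3.14, 0.003, -0.134]
wrist_force: [0.4, -0.2, -0.2]
width: 0.0716
```

Call:
step_arm --plan '[[[0, 0, 3, 0, 100], [-0.5, -4, 3, 0, 100], [-1, -8, 3, 0, 100], [-1, -8, -4, 0, 100], [-1, -8, -12, 0, 100], [-1, -8, -14, 0, 100], [-1, -8, -14, 0, 100]]]'

```text
time: 14.42
tool_pos: [0.5986, -0.158, 0.1271]
ee_rot: [-3.141, 0.003, -0.134]
wrist_force: [-0.2, -0.3, 0.4]
width: 0.0937
```

```bash
python3 look.py w9 150 90; python3 - <<'E'
from bench import cams
import cv2,numpy as np
s=cams.snapshot('top');cv2.imwrite('pics/top9.png',s['frame'][:,:,::-1])
a=cv2.resize(s['frame'][100:215,325:415,::-1],(431,550),interpolation=2)
b=cv2.imread('pics/w9.png')[:, :360]
cv2.imwrite('pics/v9.png',cv2.hconcat([a,b]))
E
```

```text
[ 0.5994 -0.1582  0.1285] [-3.141e+00  1.000e-03 -1.340e-01] [-0.9  0.1  0.2] 0.094 14.5167
```

View pics/v9.png

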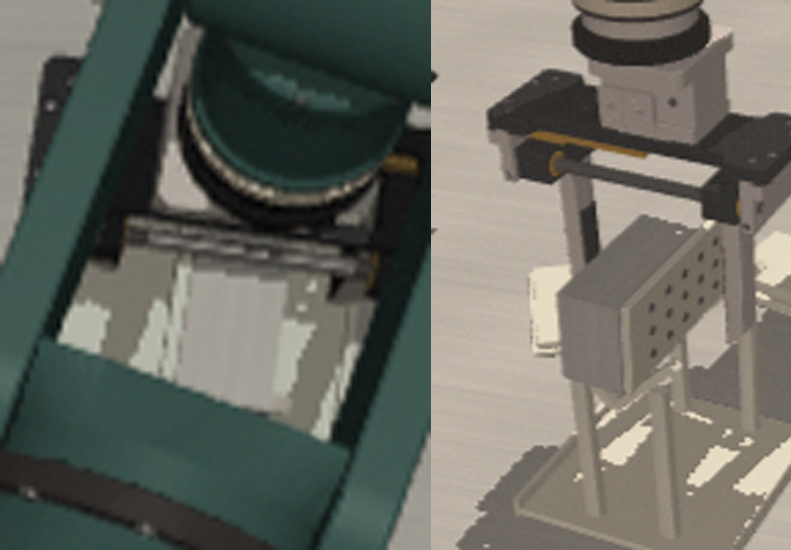

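The crop corrects me: the mould is still standing nearly upright in the V, lid left and shut. It only leaned while it was being pushed. That was my last picture, so the rest goes by numbers and image measurements.

New approach: push with the tips near the top edge to get a bigger tilt, grip it in that tilt, then seat it in the V.

Call:
step_arm --plan '[[[0, 0, 20, 0, 100], [0, 0, 40, 0, 100], [0, -3, 48.5, 0, 80], [0, -3, 48.5, 0, 58], [0, -3, 48.5, 0, 56], [0, -3, 48.5, 0, 56], [0, -3, 48.5, 0, 56]]]'

```text
time: 15.15
tool_pos: [0.5989, -0.1611, 0.1758]
ee_rot: [-3.141, 0.003, -0.134]
wrist_force: [0.2, -0.1, 0.9]
width: 0.0639
```

Call:
step_arm --plan '[[[0.5, 3, 0, 0, 56], [1, 6, 0, 0, 56], [1.4, 9, 0, 0, 56], [1.6, 12, 0, 0, 56], [2, 15, 0, 0, 56], [2.4, 17, 0, 0, 56], [2.4, 17, 0, 0, 56]]]'

```text
time: 15.73
tool_pos: [0.6018, -0.1477, 0.1809]
ee_rot: [3.134, -0.003, -0.137]
wrist_force: [-3.3, -7.3, 7.7]
width: 0.0525
```

```bash
python3 -c "
from bench import robot
o=robot.get_obs();print(o['tool_pos'],o['wrist_force'],o['width'])"
```

```text
[ 0.60183143 -0.14770129  0.18094226] [-3.28047185 -7.27053023  7.69458524] 0.052469286066522125
```

Call:
step_arm --plan '[[[0.3, 3, -1, 0, 55], [0.6, 6, -2, 0, 55], [0.9, 9, -3, 0, 55], [0.9, 9, -3, 0, 55]]]'

```text
time: 16.07
tool_pos: [0.605, -0.1411, 0.1821]
ee_rot: [3.129, -0.013, -0.138]
wrist_force: [-2.4, -10.2, 16.3]
width: 0.0517
```

```bash
cat > st.py <<'E'
from bench import robot
import numpy as np
o=robot.get_obs();p=o['tool_pos'];d=p[:2]-[.598,-.162];w=o['width']*1e3
r=1e3*d@[-.139,-.99];print('t%.2f r%.1f y%.1f z%.1f left%.1f right%.1f w%.1f'%(o['time'],r,1e3*d@[.99,-.139],p[2]*1e3,r-w/2,r+w/2,w),o['wrist_force'].round(1),o['ee_rot'].round(3))
E
python3 st.py
```

```text
t16.07 r-21.7 y4.0 z182.1 left-47.5 right4.2 w51.7 [ -2.4 -10.2  16.3] [ 3.129 -0.013 -0.138]
```

```bash
cat > face.py <<'E'
# corners (r,z mm) of the mould's near end face, by flood fill and casting onto the plane y=+75 mm of the cradle
from h import *
import cv2
from bench import cams
s=cams.snapshot('scene'); f=cv2.bilateralFilter(s['frame'],5,20,5)
O=np.array([.598,-.162,0]);X=np.array([-.139,-.99,0]);Y=np.array([.99,-.139,0])
Rm=R.from_euler('xyz',s['attitude']).as_matrix();K=s['camera_matrix']
def cast(px,y=.075):
    d=np.c_[(px-K[:2,2])/K[0,0],np.ones(len(px))]@Rm.T; o=s['origin']
    P=o+d*((y-(o-O)@Y)/(d@Y))[:,None]; return np.c_[(P-O)@X,P[:,2]]*1e3
import sys
r,z=float(sys.argv[1]),float(sys.argv[2])
c=proj(s,O+Y*.075+X*r/1e3+[0,0,z/1e3])[0]
for tol in (3,5,8):
    m=np.zeros((402,642),np.uint8)
    n,_,_,b=cv2.floodFill(f.copy(),m,tuple(int(v) for v in c.round()),0,(tol,)*3,(tol,)*3,4|(255<<8)|cv2.FLOODFILL_MASK_ONLY)
    k=max(cv2.findContours(m[1:-1,1:-1],0,1)[0],key=cv2.contourArea)
    q=cv2.boxPoints(cv2.minAreaRect(cast(k[:,0].astype(float)).astype(np.float32)))
    p=cv2.approxPolyDP(k,3,True)[:,0].astype(float)
    print(tol,n,'seed',c.round(),'box',q.round(1).tolist(),'poly',cast(p).round(0).tolist())
E
python3 face.py -8 160
```

```text
3 1514 seed [212. 214.] box [[-81.19999694824219, 240.8000030517578], [-13.199999809265137, 120.4000015258789], [27.799999237060547, 143.60000610351562], [-40.20000076293945, 264.0]] poly [[-54.0, 251.0], [-1.0, 195.0], [18.0, 138.0], [-16.0, 126.0], [-37.0, 184.0], [-80.0, 239.0]]
5 11140 seed [212. 214.] box [[-236.3000030517578, 232.39999389648438], [-7.599999904632568, -135.6999969482422], [145.1999969482422, -40.70000076293945], [-83.5, 327.3999938964844]] poly [[-212.0, 247.0], [-155.0, 254.0], [-126.0, 225.0], [-105.0, 225.0], [-104.0, 233.0], [-89.0, 214.0], [-97.0, 211.0], [-93.0, 170.0], [-63.0, 144.0], [-58.0, 173.0], [-27.0, 127.0], [-41.0, 178.0], [-37.0, 184.0], [-80.0, 239.0], [-83.0, 233.0], [-84.0, 242.0], [-50.0, 250.0], [1.0, 190.0], [17.0, 146.0], [9.0, 135.0], [17.0, 112.0], [16.0, 59.0], [29.0, 62.0], [20.0, 76.0], [51.0, 46.0], [95.0, -16.0], [85.0, -20.0], [113.0, -61.0], [18.0, -70.0], [13.0, -86.0], [-7.0, -70.0], [-50.0, -6.0], [-63.0, -18.0], [-84.0, -12.0], [-114.0, 51.0], [-105.0, 59.0], [-149.0, 143.0], [-144.0, 149.0], [-187.0, 202.0], [-210.0, 196.0], [-217.0, 202.0], [-187.0, 206.0], [-211.0, 207.0], [-190.0, 218.0]]
8 12033 seed [212. 214.] box [[-236.3000030517578, 232.39999389648438], [-7.599999904632568, -135.6999969482422], [145.1999969482422, -40.70000076293945], [-83.5, 327.3999938964844]] poly [[-102.0, 309.0], [-96.0, 308.0], [-93.0, 234.0], [-84.0, 225.0], [-84.0, 242.0], [-52.0, 253.0], [-1.0, 195.0], [17.0, 146.0], [15.0, 84.0], [95.0, -16.0], [85.0, -20.0], [113.0, -58.0], [18.0, -70.0], [13.0, -86.0], [-7.0, -70.0], [-50.0, -6.0], [-63.0, -18.0], [-84.0, -12.0], [-114.0, 51.0], [-107.0, 64.0], [-149.0, 143.0], [-144.0, 149.0], [-182.0, 197.0], [-217.0, 202.0], [-187.0, 206.0], [-211.0, 207.0], [-219.0, 220.0], [-210.0, 212.0], [-190.0, 215.0], [-209.0, 248.0], [-152.0, 255.0], [-126.0, 225.0], [-99.0, 230.0], [-111.0, 263.0], [-100.0, 259.0]]
```

The end-face measurement gives a tilt of 19° with the lid on. The tips are too high to catch the lid's upper edge, though, and the pad friction is about 1. I'll back off gently, lower the tips, and tilt again along the arc about the resting edge.

Call:
step_arm --plan '[[[-0.7, -5, 2, 0, 56], [-1.4, -9, 2, 0, 56], [-2, -13, 2, 0, 56], [-2.5, -17, 0, 0, 56], [-2.8, -20, -4, 0, 57], [-3, -22, -10, 0, 57], [-3, -22, -16, 0, 57], [-3, -22, -18, 0, 57]]]'

```text
time: 16.78
tool_pos: [0.5984, -0.1561, 0.1533]
ee_rot: [-3.139, 0.006, -0.134]
wrist_force: [0.3, -0.6, -0.2]
width: 0.0533
```

```bash
python3 st.py; python3 face.py 8 160 | head -1
```

```text
t16.78 r-5.9 y-0.4 z153.3 left-32.6 right20.7 w53.3 [ 0.3 -0.6 -0.2] [-3.139  0.006 -0.134]
3 5830 seed [203. 211.] box [[-182.89999389648438, 200.8000030517578], [-40.0, -50.900001525878906], [104.30000305175781, 31.0], [-38.70000076293945, 282.79998779296875]] poly [[-38.0, 246.0], [16.0, 187.0], [16.0, 75.0], [64.0, 9.0], [-72.0, 9.0], [-104.0, 69.0], [-79.0, 67.0], [-136.0, 139.0], [-138.0, 153.0], [-183.0, 201.0], [-114.0, 210.0], [-106.0, 197.0], [-102.0, 122.0], [-93.0, 124.0], [-94.0, 136.0], [-64.0, 135.0], [-62.0, 120.0], [-36.0, 134.0], [3.0, 89.0], [7.0, 123.0], [-16.0, 126.0], [-21.0, 187.0], [-68.0, 245.0]]
```

Call:
step_arm --plan '[[[0, 1, 7, 0, 60], [0.2, 2, 8, 0, 60], [0.6, 5, 11, 0, 60], [1, 8, 15, 0, 60], [1.6, 12, 18, 0, 60], [2.2, 16, 20, 0, 60], [2.5, 18.5, 22, 0, 60], [2.5, 18.5, 22, 0, 60]]]'

```text
time: 17.5
tool_pos: [0.6027, -0.1386, 0.18]
ee_rot: [3.141, -0.002, -0.134]
wrist_force: [-1.9, -3.8, 2.7]
width: 0.0567
```

```bash
python3 st.py; python3 face.py -10 160 | head -1
```

```text
t17.50 r-23.9 y1.4 z180.0 left-52.2 right4.5 w56.7 [-1.9 -3.8  2.7] [ 3.141e+00 -2.000e-03 -1.340e-01]
3 1551 seed [213. 214.] box [[-84.5, 241.5], [-13.199999809265137, 121.19999694824219], [26.899999618530273, 145.0], [-44.400001525878906, 265.29998779296875]] poly [[-57.0, 254.0], [-3.0, 195.0], [17.0, 146.0], [-16.0, 126.0], [-38.0, 182.0], [-84.0, 240.0]]
```

Call:
step_arm --plan '[[[-1, -7, -2, 0, 60], [-2, -14.5, -8, 0, 60], [-2, -14.5, -20, 0, 60], [-2, -14.5, -20, 0, 60], [-1.6, -11, -17, 0, 60], [-1, -7, -14, 0, 60], [-0.5, -3.5, -11, 0, 60], [-0.3, -2, -9, 0, 60]]]'

```text
time: 18.22
tool_pos: [0.6026, -0.1397, 0.1707]
ee_rot: [-3.14, -0.001, -0.133]
wrist_force: [-0.3, -1.5, -0.3]
width: 0.0564
```

Call:
step_arm --plan '[[[0, 0, 0, 0, 60], [0, 0, 0, 0, 60]]]'

```text
time: 18.38
tool_pos: [0.6029, -0.1403, 0.1704]
ee_rot: [3.141, -0.002, -0.133]
wrist_force: [0.8, -1.7, 0.3]
width: 0.0568
```

```bash
python3 st.py; python3 face.py -10 160 | head -1
```

```text
t18.38 r-22.1 y1.8 z170.4 left-50.5 right6.3 w56.8 [ 0.8 -1.7  0.3] [ 3.141e+00 -2.000e-03 -1.330e-01]
3 1572 seed [213. 214.] box [[-88.0, 241.6999969482422], [-14.399999618530273, 122.5], [23.799999237060547, 146.10000610351562], [-49.70000076293945, 265.29998779296875]] poly [[-62.0, 255.0], [-8.0, 198.0], [17.0, 146.0], [-15.0, 124.0], [-44.0, 186.0], [-87.0, 241.0]]
```

Call:
step_arm --plan '[[[0, 0, 0, 0, 56], [0, 0, 0, 0, 48], [0, 0, 0, 0, 45], [0, 0, 0, 0, 45]]]'

```text
time: 18.77
tool_pos: [0.6026, -0.1413, 0.17]
ee_rot: [3.141, -0.002, -0.134]
wrist_force: [0.7, -2.7, 3.0]
width: 0.0537
```

```bash
python3 st.py; python3 face.py -10 160 | head -1
```

```text
t18.77 r-21.2 y1.7 z170.0 left-48.0 right5.7 w53.7 [ 0.7 -2.7  3. ] [ 3.141e+00 -2.000e-03 -1.340e-01]
3 1583 seed [213. 214.] box [[-89.0, 241.8000030517578], [-14.300000190734863, 122.30000305175781], [24.899999618530273, 146.8000030517578], [-49.79999923706055, 266.29998779296875]] poly [[-60.0, 254.0], [-4.0, 194.0], [17.0, 146.0], [-15.0, 124.0], [-40.0, 181.0], [-85.0, 235.0], [-84.0, 245.0]]
```

Jammed at about 24° past level. I'll lift it clear for the waypoint and check that it holds.

Call:
step_arm --plan '[[[0, 0, 4, 0, 45], [0, 0, 10, 0, 45], [0, 0, 18, 0, 45], [0, 0, 26, 0, 45], [0, 0, 34, 0, 45], [0, 0, 36, 0, 45], [0, 0, 36, 0, 45], [0, 0, 36, 0, 45]]]'

```text
time: 19.48
tool_pos: [0.6021, -0.1407, 0.2058]
ee_rot: [-3.142, -0.0, -0.134]
wrist_force: [0.3, 0.4, -4.6]
width: 0.0529
```

```bash
python3 st.py; python3 face.py -10 195 | head -1
```

```text
t19.48 r-21.6 y1.1 z205.8 left-48.1 right4.8 w52.9 [ 0.3  0.4 -4.6] [-3.142 -0.    -0.134]
3 1628 seed [211. 195.] box [[-87.30000305175781, 272.1000061035156], [-17.299999237060547, 157.89999389648438], [23.200000762939453, 182.6999969482422], [-46.79999923706055, 297.0]] poly [[-58.0, 285.0], [-7.0, 232.0], [13.0, 178.0], [-17.0, 164.0], [-43.0, 218.0], [-85.0, 268.0]]
```

Call:
step_arm --plan '[[[-0.8, -6, 0, 0, 45], [-1.7, -12, 0, 0, 45], [-1.7, -12, -10, 0, 45], [-1.7, -12, -22, 0, 45], [-1.7, -12, -32, 0, 45], [-1.7, -12, -38, 0, 45], [-1.7, -12, -38, 0, 45]]]'

```text
time: 20.12
tool_pos: [0.5995, -0.1523, 0.1659]
ee_rot: [-3.141, 0.003, -0.134]
wrist_force: [-0.4, -0.1, -4.6]
width: 0.0509
```

```bash
python3 st.py; python3 face.py 3 160 | head -1
```

```text
t20.12 r-9.8 y0.1 z165.9 left-35.3 right15.7 w50.9 [-0.4 -0.1 -4.6] [-3.141e+00  3.000e-03 -1.340e-01]
3 1513 seed [206. 212.] box [[-75.19999694824219, 238.1999969482422], [-9.100000381469727, 115.30000305175781], [32.70000076293945, 137.8000030517578], [-33.400001525878906, 260.70001220703125]] poly [[-48.0, 248.0], [7.0, 185.0], [24.0, 134.0], [-8.0, 122.0], [-31.0, 179.0], [-72.0, 232.0], [-69.0, 241.0]]
```

Call:
step_arm --plan '[[[-0.3, -2, -5, 0, 45], [-0.3, -2, -10, 0, 45], [-0.3, -2, -13, 0, 45], [-0.3, -2, -13, 0, 45]]]'

```text
time: 20.5
tool_pos: [0.601, -0.1528, 0.1646]
ee_rot: [-3.14, -0.008, -0.133]
wrist_force: [-10.2, 9.3, 24.3]
width: 0.0508
```

```bash
python3 st.py; python3 face.py 5 155 | head -1
```

```text
t20.50 r-9.6 y1.7 z164.6 left-34.9 right15.8 w50.8 [-10.2   9.3  24.3] [-3.14  -0.008 -0.133]
3 6373 seed [205. 214.] box [[-181.39999389648438, 200.39999389648438], [-40.70000076293945, -50.599998474121094], [95.69999694824219, 25.899999618530273], [-45.0, 276.8999938964844]] poly [[-47.0, 248.0], [10.0, 179.0], [26.0, 132.0], [14.0, 127.0], [16.0, 75.0], [64.0, 9.0], [-72.0, 9.0], [-104.0, 67.0], [-78.0, 65.0], [-136.0, 139.0], [-139.0, 153.0], [-181.0, 200.0], [-114.0, 208.0], [-106.0, 195.0], [-104.0, 125.0], [-97.0, 121.0], [-94.0, 176.0], [-62.0, 153.0], [-60.0, 177.0], [-60.0, 128.0], [-78.0, 125.0], [-67.0, 118.0], [-51.0, 121.0], [-48.0, 134.0], [-44.0, 123.0], [-38.0, 131.0], [3.0, 85.0], [5.0, 120.0], [-13.0, 119.0], [-31.0, 177.0], [-70.0, 228.0], [-71.0, 238.0]]
```

Call:
step_arm --plan '[[[0.3, 2, -3, 0, 45], [0.6, 5, -6, 0, 45], [0.9, 7, -9, 0, 45], [0.9, 7, -9, 0, 45]]]'

```text
time: 20.88
tool_pos: [0.6017, -0.1515, 0.1631]
ee_rot: [3.13, -0.014, -0.136]
wrist_force: [-19.9, 1.3, 42.2]
width: 0.0509
```

```bash
python3 st.py; python3 face.py 5 165 | head -1|cut -c1-300
```

```text
t20.88 r-10.9 y2.2 z163.1 left-36.4 right14.5 w50.9 [-19.9   1.3  42.2] [ 3.13  -0.014 -0.136]
3 1532 seed [204. 209.] box [[-80.80000305175781, 232.39999389648438], [-3.9000000953674316, 109.9000015258789], [36.79999923706055, 135.5], [-40.099998474121094, 258.0]] poly [[-48.0, 247.0], [5.0, 186.0], [25.0, 130.0], [8.0, 117.0], [-14.0, 125.0], [-33.0, 181.0], [-70.0, 226.0], [-75.0, 222.0],
```

Call:
step_arm --plan '[[[0, 0, 8, 0, 45], [0, 0, 14, 0, 45], [0.3, 2, 15, 0, 56], [0.4, 3, 16, 0, 58], [0.6, 5, 16, 0, 58], [0.8, 7, 16, 0, 58]]]'

```text
time: 21.43
tool_pos: [0.6024, -0.1461, 0.1668]
ee_rot: [3.131, -0.007, -0.137]
wrist_force: [-5.9, -8.8, 11.6]
width: 0.0546
```

```bash
python3 st.py; python3 face.py 5 160 | head -1|cut -c1-300
```

```text
t21.43 r-16.4 y2.1 z166.8 left-43.7 right10.9 w54.6 [-5.9 -8.8 11.6] [ 3.131 -0.007 -0.137]
3 6196 seed [205. 212.] box [[-187.5, 200.39999389648438], [-37.900001525878906, -52.20000076293945], [96.0999984741211, 27.200000762939453], [-53.5, 279.79998779296875]] poly [[-52.0, 247.0], [2.0, 187.0], [24.0, 136.0], [14.0, 129.0], [15.0, 64.0], [27.0, 60.0], [64.0, 9.0], [-72.0, 9.0], [-100.0,
```

Call:
step_arm --plan '[[[0.4, 3, 2, 0, 60], [0.8, 6, 3, 0, 61], [1.1, 8, 4, 0, 62], [1.1, 8, 4, 0, 62]]]'

```text
time: 21.82
tool_pos: [0.6037, -0.1362, 0.1713]
ee_rot: [3.134, -0.007, -0.136]
wrist_force: [-4.8, -4.8, 10.2]
width: 0.0587
```

```bash
python3 st.py; for a in "-3 160" "3 170"; do python3 face.py $a | head -1|cut -c1-280; done
```

```text
t21.82 r-26.3 y2.0 z171.3 left-55.6 right3.1 w58.7 [-4.8 -4.8 10.2] [ 3.134 -0.007 -0.136]
3 1584 seed [209. 213.] box [[-90.0, 232.60000610351562], [-10.300000190734863, 119.4000015258789], [22.700000762939453, 142.60000610351562], [-57.099998474121094, 255.8000030517578]] poly [[-63.0, 250.0], [20.0, 142.0], [-8.0, 122.0], [-86.0, 227.0]]
3 1 seed [205. 207.] box [[3.5, 169.3000030517578], [3.5, 169.3000030517578], [3.5, 169.3000030517578], [3.5, 169.3000030517578]] poly [[4.0, 169.0]]
```

Call:
step_arm --plan '[[[0.2, 2, -2, 0, 65], [0.4, 4, -5, 0, 67], [0.7, 6, -8, 0, 68], [0.7, 6, -8, 0, 68]]]'

```text
time: 22.25
tool_pos: [0.6043, -0.136, 0.1688]
ee_rot: [3.122, -0.013, -0.14]
wrist_force: [-10.5, -11.7, 24.4]
width: 0.0639
```

```bash
python3 st.py; for a in "-3 155" "-10 160"; do python3 face.py $a | head -1|cut -c1-280; done
```

```text
t22.25 r-26.6 y2.6 z168.8 left-58.6 right5.3 w63.9 [-10.5 -11.7  24.4] [ 3.122 -0.013 -0.14 ]
3 1569 seed [210. 215.] box [[-86.30000305175781, 233.8000030517578], [-10.100000381469727, 117.80000305175781], [24.700000762939453, 140.6999969482422], [-51.400001525878906, 256.70001220703125]] poly [[-62.0, 250.0], [-5.0, 187.0], [20.0, 138.0], [-8.0, 122.0], [-85.0, 232.0]]
3 1581 seed [213. 214.] box [[-87.0, 233.10000610351562], [-9.899999618530273, 117.5999984741211], [25.100000381469727, 140.89999389648438], [-52.0, 256.5]] poly [[-62.0, 250.0], [-5.0, 187.0], [21.0, 143.0], [-8.0, 122.0], [-86.0, 232.0]]
```

Call:
step_arm --plan '[[[0, 0, 8, 0, 66], [0.3, 2, 12, 0, 65], [0.5, 4, 13, 0, 65], [0.8, 7, 14, 0, 65], [1.2, 10, 15, 0, 65], [1.2, 10, 15, 0, 65]]]'

```text
time: 22.85
tool_pos: [0.6061, -0.1228, 0.176]
ee_rot: [3.129, -0.007, -0.137]
wrist_force: [-2.4, -14.0, 7.5]
width: 0.0611
```

```bash
python3 st.py; for a in "-3 155" "-10 160"; do python3 face.py $a | head -1|cut -c1-280; done
```

```text
t22.85 r-39.9 y2.6 z176.0 left-70.4 right-9.4 w61.1 [ -2.4 -14.    7.5] [ 3.129 -0.007 -0.137]
3 4577 seed [210. 215.] box [[-149.1999969482422, 220.6999969482422], [-89.0999984741211, -29.200000762939453], [62.599998474121094, 7.199999809265137], [2.5, 257.1000061035156]] poly [[-64.0, 240.0], [-15.0, 180.0], [31.0, 138.0], [14.0, 127.0], [15.0, 66.0], [62.0, 7.0], [-76.0
3 1671 seed [213. 214.] box [[-93.19999694824219, 227.39999389648438], [5.199999809265137, 24.299999237060547], [70.9000015258789, 56.20000076293945], [-27.5, 259.29998779296875]] poly [[-66.0, 241.0], [-15.0, 180.0], [31.0, 138.0], [7.0, 121.0], [6.0, 25.0], [4.0, 112.0], [-41.0
```

The mould has tipped and dropped: edge B is at (31, 138) against an expected (32.5, 137.5), with the bottom face at about 45°. I'll back off, rise clear and measure.

Call:
step_arm --plan '[[[-0.5, -4, 0, 0, 75], [-1, -8, 2, 0, 85], [-2, -14, 10, 0, 100], [-4, -30, 30, 0, 100], [-4, -34, 60, 0, 100], [-4, -34, 95, 0, 100], [-4, -34, 95, 0, 100]]]'

```text
time: 23.53
tool_pos: [0.6033, -0.1514, 0.276]
ee_rot: [3.14, -0.013, -0.134]
wrist_force: [0.4, -0.2, 2.1]
width: 0.0935
```

```bash
python3 st.py; for a in "-3 155" "0 142" "-10 150"; do python3 face.py $a | head -1|cut -c1-320; done
```

```text
t23.53 r-11.2 y3.7 z276.0 left-58.0 right35.6 w93.5 [ 0.4 -0.2  2.1] [ 3.14  -0.013 -0.134]
3 6084 seed [210. 215.] box [[-181.39999389648438, 200.39999389648438], [-36.70000076293945, -52.79999923706055], [96.69999694824219, 23.5], [-48.0, 276.70001220703125]] poly [[-52.0, 225.0], [31.0, 138.0], [6.0, 111.0], [8.0, 22.0], [20.0, 20.0], [18.0, 41.0], [29.0, 44.0], [20.0, 54.0], [18.0, 78.0], [69.0, 7.0], [-7
3 6113 seed [209. 222.] box [[-182.89999389648438, 200.8000030517578], [-37.599998474121094, -50.599998474121094], [95.80000305175781, 26.5], [-49.599998474121094, 277.8999938964844]] poly [[-52.0, 227.0], [-12.0, 177.0], [31.0, 138.0], [6.0, 113.0], [6.0, 25.0], [18.0, 18.0], [18.0, 41.0], [30.0, 41.0], [20.0, 71.0], 
3 1524 seed [214. 219.] box [[-83.4000015258789, 211.5], [5.199999809265137, 24.299999237060547], [70.4000015258789, 55.20000076293945], [-18.100000381469727, 242.39999389648438]] poly [[-52.0, 225.0], [31.0, 138.0], [6.0, 111.0], [6.0, 25.0], [5.0, 108.0], [-37.0, 148.0], [-82.0, 209.0], [-70.0, 205.0]]
```

Call:
step_arm --plan '[[[-30, 30, 20, 0, 100], [-60, 60, 20, 0, 100], [-90, 90, 20, 0, 100], [-120, 125, 20, 0, 100], [-150, 160, 20, 0, 100], [-180, 190, 20, 0, 100], [-200, 220, 20, 0, 100], [-210, 250, 20, 0, 100]]]'

```text
time: 24.35
tool_pos: [0.3878, 0.1, 0.2858]
ee_rot: [3.141, 0.003, -0.135]
wrist_force: [0.8, 0.7, 0.4]
width: 0.0938
```

```bash
python3 st.py; python3 face.py -10 150|head -1|cut -c1-300; python3 - <<'E'
from h import *
from bench import cams
import cv2
a=np.load('pics/top0.npz')['frame'].astype(int); s=cams.snapshot('top'); b=s['frame'].astype(int)
np.set_printoptions(precision=1,suppress=True)
print('small mould diff',np.abs(a-b)[140:215,195:275].mean(), 'occl. check long',np.abs(a-b)[100:215,325:415].mean())
# top edge / outline of mould: flood fill the bright bottom face (r=10,z=.158), corners onto its slanted plane r+z=const
O=np.array([.598,-.162,0]);X=np.array([-.139,-.99,0]);Y=np.array([.99,-.139,0])
Rm=R.from_euler('xyz',s['attitude']).as_matrix();K=s['camera_matrix'];o=s['origin']
N=(X+[0,0,1])/2**.5; P0=O+X*.0325+[0,0,.1375]
f=cv2.bilateralFilter(s['frame'],5,20,5)
for yy in (-.04,.04):
  c=proj(s,O+X*.01+Y*yy+[0,0,.16])[0]
  for tol in (3,5):
    m=np.zeros((402,642),np.uint8)
    n=cv2.floodFill(f.copy(),m,tuple(int(v) for v in c.round()),0,(tol,)*3,(tol,)*3,4|(255<<8)|cv2.FLOODFILL_MASK_ONLY)[0]
    k=max(cv2.findContours(m[1:-1,1:-1],0,1)[0],key=cv2.contourArea); px=cv2.approxPolyDP(k,3,True)[:,0].astype(float)
    d=np.c_[(px-K[:2,2])/K[0,0],np.ones(len(px))]@Rm.T; P=o+d*(((P0-o)@N)/(d@N))[:,None]
    print(tol,n,c,'(r,y,z)',(np.c_[(P-O)@X,(P-O)@Y,P[:,2]]*1e3).tolist()[:8])
E
```

```text
t24.35 r-230.2 y-244.5 z285.8 left-277.1 right-183.3 w93.8 [0.8 0.7 0.4] [ 3.141e+00  3.000e-03 -1.350e-01]
3 1929 seed [214. 219.] box [[-48.599998474121094, 173.3000030517578], [-42.5, 4.300000190734863], [35.79999923706055, 7.099999904632568], [29.700000762939453, 176.10000610351562]] poly [[-8.0, 174.0], [31.0, 138.0], [11.0, 116.0], [17.0, 35.0], [36.0, 7.0], [-36.0, 7.0], [-44.0, 44.0], [-43.0, 132.
small mould diff 23.795555555555556 occl. check long 16.849726247987117
3 2341 [376.7 171.6] (r,y,z) [[-38.28928157227616, 56.35986117959046, 208.27046407227624], [-39.82291498764273, -82.02950758159939, 209.80409748764274], [-7.477729021342571, -70.19782381826948, 177.45891152134263], [29.772960448696157, -71.46346768978012, 140.2082220513039], [29.475951081658163, 74.73190148614897, 140.50523141834182], [-9.749382957360108, 76.03093157997229, 179.73056545736011]]
5 110964 [376.7 171.6] (r,y,z) [[-429.4704983243537, -75.4198829471339, 599.4516808243536], [-388.71388941365404, -45.732939880530324, 558.695071913654], [-375.48063168901, -47.67173005730733, 545.4618141890102], [-365.00
[... 528 characters left out ...]
60448696157, -71.46346768978012, 140.2082220513039], [29.475951081658163, 74.73190148614897, 140.50523141834182], [-9.749382957360108, 76.03093157997229, 179.73056545736011]]
5 110964 [382.  134.3] (r,y,z) [[-429.4704983243537, -75.4198829471339, 599.4516808243536], [-388.71388941365404, -45.732939880530324, 558.695071913654], [-375.48063168901, -47.67173005730733, 545.4618141890102], [-365.00394946557935, -163.13460859238836, 534.9851319655794], [-366.63673344095014, -171.01395882258174, 536.6179159409501], [-373.0526650618077, -176.11798060207917, 543.0338475618079], [-369.79574310777406, -211.93530965424273, 539.7769256077742], [-343.4531443615085, -204.02417906303205, 513.4343268615086]]
```

```bash
python3 -c "
from bench import robot
print(robot.close_job())"
```

```text
the job is handed in; nothing more can be done
None
```

I turned the long mould over in its own cradle and handed the job in at 24.4 s. It is lid-down against the left slope; no verdict was reported.

**How it was done:**
- I pinched the mould across its left and right edges and lifted it out.
- I rolled it flat in the jaws by pressing it on the right-hand stand's tips, then made a half yaw.
- I stood it upright in the V and tilted it about 20–25° past level. Gripped like that, I lifted it 36 mm clear for the waypoint, which put its origin at about 205 mm against the 189 mm needed.
- I put it back in the V and tipped it over with one finger.

**Last checks:**

| Check | Measured | Expected or limit |
|---|---|---|
| End-face edges in the V | within about 3 mm of expected, tilt about 45° | 12 mm, 12° |
| Centring along the V | about 2 mm off | 20 mm |
| Turn about vertical | about 1° | 10° |
| Wrist force, jaws open | about 1 N, arm well clear | no contact |

**What went wrong or was not confirmed:**
- **First tip failed:** the mould fell back upright and I had to repeat it. Seating attempts pressed down with up to about 47 N.
- **Last tip was not a full pinch:** the final fall of about 15° happened with the lid only loosely caged between finger and slope. Lid closure is inferred from the seated edges, since my pictures were used up.
- **Short mould check did not work:** the before-and-after image difference there was high, probably because of the arm and its shadow. I never moved near it, so I expect it is where it was.

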